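# Shut the parts boxes before grinding

## Robot

A 6-joint arm with a two-finger parallel gripper is mounted at the origin on a cart in front of the work surface, level with it; the furniture and walls round the work are solid. World frame = base frame: x ahead of the robot, y to its left, z up, the work surface at z = 0. Lengths are in m, angles in rad, forces in N, time in s.
With the tool pointing down it reaches from about 0.275 to 0.825 m from the base axis. Payload 4.9 kg.
Tool frame: the origin (TCP) lies midway between the tips of the shut fingers; the grasp point (between the pads) lies 19 mm behind it (bot.grip_depth is the distance from the TCP to the grasp point, in m); y points along the fingers, x is the direction in which the jaws open and shut, and the axes are right-handed (so a half turn about y gives the same grasp; the last joint's range is limited). The gripper opens to 85 mm and grips with 20 to 120 N. Pads are 22 mm wide; open, the fingers measure 114 mm over their backs; the gripper's body (76 mm by 85 mm) begins 54 mm behind the grasp point. The pads swing forward as they close: fully open they stand 13 mm farther back than shut.
Start: joints at [1.205, 0.326, -0.193, 1.052, 0, 1.437], TCP at [0.126, 0.535, 0.231] pointing down, gripper open.
Joint ranges: [-2.65, 2.65], [-0.97, 1.79], [-1.3, 1.35], [-1.93, 2.1], [-1.47, 1.37], [-3.14, 3.14]. Speed limits (rad/s): [2.57, 2.57, 3.14, 3.14, 3.14, 3.14].

## Interface

Orientations are given as a unit quaternion [w, x, y, z].
In Python, from cell import bot gives the robot as it stands. Calls block until the motion is done:
- bot.move_pose(position, orientation): joint-space move of the TCP to a pose.
- bot.move_linear(position, speed=0.15, rotation=None, until_force=None): straight line of the TCP; rotation=None keeps the orientation; speed is the mean speed in m/s. With until_force (N) it stops when the force on the tool has changed by that much, and returns True; else False.
- bot.goto_joints(angles): joint-space move.
- bot.set_gripper(opening, grasp_force=None): opening from 0.0 (shut) to 1.0 (fully open); grasp_force is the grip in N (None keeps the last); returns when the fingers have stopped.
- bot.wait(seconds).
- bot.solve_ik(position, orientation): joint angles nearest the present ones, or None.
- bot.camera(name): name is "side" or "top"; returns the picture (420x560x3 uint8, red, green, blue); there is no depth.
- bot.calibration(name): a dict with "mtx" (3x3 intrinsics, pixels), "k1" (the pictures are not rectified: a ray, as slopes to the right and down, at radius r is drawn at 1 + k1 r^2 times it, then the intrinsics apply), "extrinsics" (4x4, takes a point from world to camera coordinates). Camera axes: x right, y down, z forward; pixel columns grow to the right and rows downward; lengths in m; the calibration is good to about 2 mm. A picture is of the moment at which its call begins. calibration takes no time and is no camera call.
A pose or a line that the arm cannot do raises bot.PlanningError and nothing moves.
- bot.close_job(): hands the job in, once; it reports no verdict.
Trained networks look in the newest picture that a camera, given by its name, has taken for a name from the list of things; names that differ only in an ending like _2 or _b are one class to them, and where a whole thing is asked for, a point or a joint stands for the part that bears it (a point fixed in the world has none). Each returns a list of dicts, best first, with "confidence" (0 to 1); they miss things now and then, are a little off and sometimes report something else, mostly with a low value. They report only what shows in the picture. A call takes as long as a camera call.
- bot.search_frame(camera, thing): "bbox" ([left, top, width, height] in pixels, round what is visible of it).
Readings, each from a call of its own:
- bot.read_clock(): time.
- bot.read_joint_positions(): joint angles.
- bot.read_joint_vel(): joint speeds.
- bot.read_joint_efforts(): joint torques, N m.
- bot.read_position(): TCP position.
- bot.read_tool_rot(): TCP orientation.
- bot.read_ft_force(): force on the tool from outside, world axes, zero at the start.
- bot.read_moment(): the same for the moment, N m.
- bot.read_gripper_width(): opening from 0.0 (shut) to 1.0 (fully open).
Only numpy, scipy, OpenCV 4.12 (cv2) and the standard library are available. Lean on these libraries where they do the work, as an engineer would, in place of code of your own. Each camera call takes 0.05 s, during which the arm holds its last target. There are 200 camera calls.

## Task

The grinder is about to throw grit: with the fingertips, push the sliding covers of the bearing's box and the bolt's box fully shut, without ramming them. The hex nut is wanted next, so leave the cover of its box standing as it is, do not touch or lift the parts inside the boxes, and leave the things lying round about where they are.

Things in the scene. Friction and masses are not known exactly. Their poses are not given: they have to be found in the camera images.
- bearing_box: grey steel parts box holding the bearing, screwed down; 88 mm deep (x), 74 wide (y), 43 high, walls and floor 4 mm. Origin: centre of underside; x points from its front (robot's side) to its back. The 3 boxes look alike and change places. A tall buffer stands behind the middle place (front 0.57 m ahead of the robot), a grinder left of the left place: travel on the robot's side of them
- bearing_box_cover (a joint): bare metal cover of the bearing box; it slides level along the box's x axis. 0 = fully shut, grows in m as it stands open toward the front (-x of the box), stop at 0.066. It starts 0.048 to 0.060 open, the open slot being at the back of the box. Pushing its front lip along the box's +x shuts it against a stop at 0; sliding friction about 2 N, no spring, it stays where it is left
- bearing_box_lip (a point): centre of the front face of the folded-down front lip of the bearing box's cover (where to push). The lip is an upright sheet 70 mm wide (box's y) and 28 mm high, from 11.5 to 39.5 mm above the bench, 3 mm thick; this point is 25.5 mm above the bench, and 48 mm in front of the box's origin when shut. Axes as the box's; moves with the cover. Bench in front of it is free
- ball_bearing: ball bearing: flat ring, 52 mm across, 15 mm high; loose on the floor of the bearing box. Origin: centre of its underside
- bolt_box: grey steel parts box holding the bolt, screwed down; 88 mm deep (x), 74 wide (y), 43 high, walls and floor 4 mm. Origin: centre of underside; x points from its front (robot's side) to its back. The 3 boxes look alike and change places. A tall buffer stands behind the middle place (front 0.57 m ahead of the robot), a grinder left of the left place: travel on the robot's side of them
- bolt_box_cover (a joint): bare metal cover of the bolt box; it slides level along the box's x axis. 0 = fully shut, grows in m as it stands open toward the front (-x of the box), stop at 0.066. It starts 0.048 to 0.060 open, the open slot being at the back of the box. Pushing its front lip along the box's +x shuts it against a stop at 0; sliding friction about 2 N, no spring, it stays where it is left
- bolt_box_lip (a point): centre of the front face of the folded-down front lip of the bolt box's cover (where to push). The lip is an upright sheet 70 mm wide (box's y) and 28 mm high, from 11.5 to 39.5 mm above the bench, 3 mm thick; this point is 25.5 mm above the bench, and 48 mm in front of the box's origin when shut. Axes as the box's; moves with the cover. Bench in front of it is free
- bolt: hex-headed bolt lying on its side, 62 mm long, 20 mm high; its own y axis runs along the shank; loose on the floor of the bolt box. Origin: centre of its underside
- nut_box: grey steel parts box holding the nut, screwed down; 88 mm deep (x), 74 wide (y), 43 high, walls and floor 4 mm. Origin: centre of underside; x points from its front (robot's side) to its back. The 3 boxes look alike and change places. A tall buffer stands behind the middle place (front 0.57 m ahead of the robot), a grinder left of the left place: travel on the robot's side of them
- nut_box_cover (a joint): bare metal cover of the nut box; it slides level along the box's x axis. 0 = fully shut, grows in m as it stands open toward the front (-x of the box), stop at 0.066. It starts 0.048 to 0.060 open, the open slot being at the back of the box. Pushing its front lip along the box's +x shuts it against a stop at 0; sliding friction about 2 N, no spring, it stays where it is left
- nut_box_lip (a point): centre of the front face of the folded-down front lip of the nut box's cover (where to push). The lip is an upright sheet 70 mm wide (box's y) and 28 mm high, from 11.5 to 39.5 mm above the bench, 3 mm thick; this point is 25.5 mm above the bench, and 48 mm in front of the box's origin when shut. Axes as the box's; moves with the cover. Bench in front of it is free
- nut: large hex nut lying flat, 30 mm across flats, 16 mm high; loose on the floor of the nut box. Origin: centre of its underside
- buff_compound: green bar of buffing compound, 102 x 48 x 35 mm, loose on the bench, a bystander. Origin: centre of its underside
- spanner: combination spanner, 246 mm long, 10 mm high, loose on the bench, a bystander. Origin: centre of its underside
- spark_plug: spark plug lying on the bench, 77 mm long, loose on the bench, a bystander. Origin: centre of its underside
- sprocket: steel chain sprocket lying flat, 69 mm across, 19 mm high, loose on the bench, a bystander. Origin: centre of its underside

How it is judged:
At the end, for the whole second after the job is handed in: The covers of the bearing box and the bolt box are within 3 mm of fully shut and still, the nut box's cover is within 6 mm of where it started, bearing, bolt and nut still lie in their boxes, and the listed bystanders are within 30 mm of where they lay (value of joint each of bearing_box_cover, bolt_box_cover below 0.003 m and distance of nut_box_lip from where it was at the start of the episode below 0.006 m and velocity of joint each of bearing_box_cover, bolt_box_cover below 0.005 m/s and height (world z) of each of ball_bearing, bolt, nut below 0.03 m and horizontal distance between ball_bearing and bearing_box below 0.04 m and horizontal distance between bolt and bolt_box below 0.04 m and horizontal distance between nut and nut_box below 0.04 m and distance of each of buff_compound, spanner, spark_plug, sprocket from where it was at the start of the episode below 0.03 m); the robot touches nothing.
It fails at once if the nut box's cover was moved (distance of nut_box_lip from where it was at the start of the episode above 0.01 m).
It fails at once if the bearing, bolt or nut was lifted or taken out (height (world z) of any of ball_bearing, bolt, nut above 0.035 m).
It fails at once if a thing in the boxes was touched (contact force between the fingers and ball_bearing above 1 N or contact force between the fingers and bolt above 1 N or contact force between the fingers and nut above 1 N).
It fails at once if a bystander was shoved or lifted (distance of any of buff_compound, spanner, spark_plug, sprocket from where it was at the start of the episode above 0.03 m).
It fails at once if a cover was rammed (over 60 N) (contact force between any of the arm, the fingers and bearing_box above 60 N or contact force between any of the arm, the fingers and bolt_box above 60 N or contact force between any of the arm, the fingers and nut_box above 60 N).
It also fails if it takes over 48 s, if anything falls off the work surface, if the arm or the gripper's body presses on something with over 40 N, if the wrist force passes 120 N, or if a joint passes its speed limit or range.

## Working session

There is one attempt and no reset: what is moved stays moved. The work goes in short steps, each a Python script; the robot and the scene stay as the last script left them, time stands still between calls to the robot, and variables do not carry over. Pictures are saved under pics/ and viewed, about 8 in all and at most 12, crops included, and the job is handed in when it is done.

```bash
mkdir -p pics; cat > h.py <<'E'
import numpy as np, cv2
from cell import bot
def ray(cam,uv):
    c=bot.calibration(cam);K=np.array(c["mtx"]);E=np.array(c["extrinsics"])
    d=np.linalg.inv(K)@[uv[0],uv[1],1];x,y=d[:2];rd=np.hypot(x,y);r=rd
    for _ in range(30): r=rd/(1+c["k1"]*r*r)
    s=r/rd if rd>0 else 1
    R=E[:3,:3];return -R.T@E[:3,3],R.T@np.array([x*s,y*s,1])
def at(cam,uv,z):
    o,d=ray(cam,uv);return o+d*(z-o[2])/d[2]
def proj(cam,P):
    c=bot.calibration(cam);E=np.array(c["extrinsics"]);p=E[:3,:3]@np.array(P)+E[:3,3]
    s=p[:2]/p[2];s=s*(1+c["k1"]*(s@s));return (np.array(c["mtx"])@[s[0],s[1],1])[:2]
def snap(cam,fn):
    im=bot.camera(cam);cv2.imwrite("pics/"+fn,im[:,:,::-1]);return im
E
python3 - <<'E'
from h import *
for c in("top","side"):
    snap(c,c+"0.png"); k=bot.calibration(c); print(c,np.round(ray(c,(280,210)),3).tolist(),k["k1"])
    for t in ["bearing_box","bolt_box","nut_box","ball_bearing","bolt","nut","bearing_box_lip","bolt_box_lip","nut_box_lip","buff_compound","spanner","spark_plug","sprocket"]:
        print(t,[(np.round(d["bbox"]).astype(int).tolist(),round(d["confidence"],2)) for d in bot.search_frame(c,t)[:4]])
print(bot.read_clock(),bot.read_tool_rot())
E
```

```text
top [[0.289, 0.039, 1.273], [0.205, -0.002, -0.979]] -0.0597925912531186
bearing_box [([374, 175, 39, 53], 0.85)]
bolt_box [([282, 202, 32, 50], 0.77)]
nut_box [([181, 190, 33, 56], 0.59)]
ball_bearing [([381, 184, 14, 13], 0.6)]
bolt [([299, 204, 4, 14], 0.38)]
nut [([181, 193, 33, 54], 0.64), ([197, 203, 11, 7], 0.63), ([300, 209, 1, 8], 0.42)]
bearing_box_lip [([384, 193, 30, 37], 0.65)]
bolt_box_lip [([286, 217, 26, 37], 0.68)]
nut_box_lip [([180, 211, 29, 34], 0.64), ([282, 202, 32, 50], 0.59)]
buff_compound [([230, 207, 19, 29], 0.61)]
spanner [([140, 251, 24, 20], 0.64), ([339, 196, 14, 70], 0.58)]
spark_plug [([158, 158, 4, 17], 0.68)]
sprocket [([138, 251, 24, 21], 0.7)]
side [[-0.334, -0.93, 0.928], [0.552, 0.612, -0.567]] -0.17547535673844183
bearing_box [([349, 236, 46, 43], 0.57)]
bolt_box [([258, 209, 51, 32], 0.61), ([206, 175, 31, 19], 0.34)]
nut_box [([205, 169, 49, 30], 0.63)]
ball_bearing []
bolt []
nut []
bearing_box_lip [([348, 246, 36, 32], 0.6)]
bolt_box_lip [([254, 214, 38, 29], 0.75)]
nut_box_lip [([209, 175, 30, 23], 0.96), ([284, 228, 66, 43], 0.41)]
buff_compound [([238, 186, 30, 27], 0.94), ([206, 174, 30, 19], 0.29)]
spanner [([284, 228, 66, 46], 0.86)]
spark_plug [([256, 212, 40, 29], 0.73)]
sprocket [([167, 180, 16, 15], 0.68)]
1.4 [-0.55444335  0.55447361  0.43881711 -0.43885206]
```

View pics/top0.png

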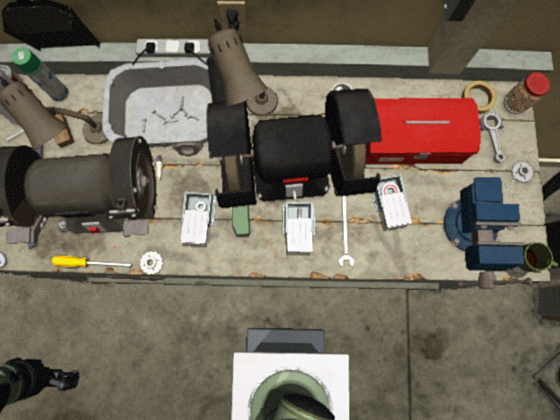

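View pics/side0.png

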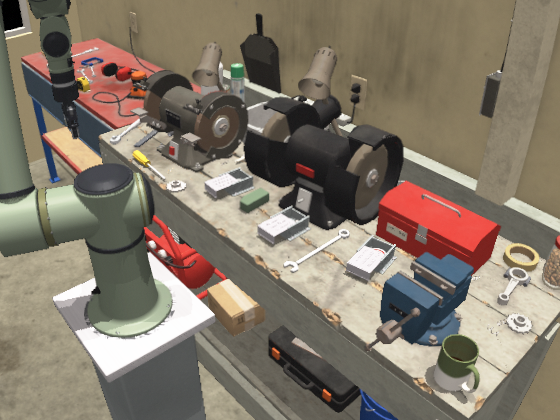

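The top view shows three boxes: left at (197,218), middle at (299,227) and right at (393,203), where a ring shows in the slot. I'll zoom in to confirm the contents and measure the cover corners.

```bash
python3 - <<'E'
import cv2,numpy as np
a=cv2.imread("pics/top0.png")
cs=[a[y:y+75,x:x+50] for x,y in((173,180),(274,190),(369,168))]
cv2.imwrite("pics/crop.png",np.hstack([cv2.resize(c,None,fx=5.3,fy=5.3*1.4 if 0 else 5.3,interpolation=cv2.INTER_CUBIC) for c in cs]))
E
```

```text
(no output)
```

View pics/crop.png

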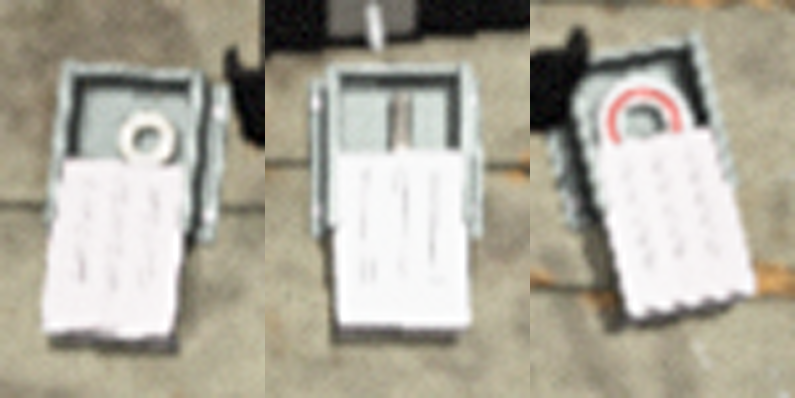

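The crops show the nut in the left box, the bolt shank in the middle one and the bearing (red ring) in the right one. Next I compute the poses.

```bash
python3 - <<'E'
from h import *
def g(p,i): return ((p[0]-265*i+.5)/5.3-.5+[173,274,369][i],(p[1]+.5)/5.3-.5+[180,190,168][i])
for n,i,q in [("nut",0,[(65,158),(184,166),(175,333),(43,331)]),("bolt",1,[(337,152),(463,151),(469,326),(333,326)]),("bear",2,[(600,142),(707,128),(753,295),(628,322)])]:
    P=np.array([at("top",g(p,i),.040) for p in q])[:,:2]
    bl,br,fr,fl=P; ax=(bl+br-fr-fl)/2; lat=(bl+fl-br-fr)/2
    print(n,"front mid",np.round((fl+fr)/2,4),"len/w",np.linalg.norm(ax).round(4),np.linalg.norm(lat).round(4),"yaw",np.degrees([np.arctan2(ax[1],ax[0]),np.arctan2(-lat[0],lat[1])]).round(1))
# box outer rim back corners, z=.043
for n,i,q in [("bolt",1,[(329,62),(470,64)]),("bear",2,[(575,77),(697,33)]),("nut",0,[(62,62),(203,72)])]:
    P=np.array([at("top",g(p,i),.043) for p in q])[:,:2]; d=P[0]-P[1]
    print(n,"back mid",P.mean(0).round(4),np.linalg.norm(d).round(4),np.degrees(np.arctan2(-d[0],d[1])).round(1))
for t in ["spanner","buff_compound"]: 
    for d in bot.search_frame("top",t)[:2]:
        x,y,w,h=d["bbox"];print(t,at("top",(x,y),.01).round(3),at("top",(x+w,y+h),.01).round(3))
E
```

```text
nut front mid [0.4498 0.2778] len/w 0.0919 0.0672 yaw [-2.1 -1.2]
bolt front mid [ 0.4306 -0.0192] len/w 0.0932 0.0692 yaw [0.8 1.3]
bear front mid [ 0.507  -0.2995] len/w 0.0961 0.0641 yaw [10.1 11.1]
bolt back mid [ 0.5713 -0.017 ] 0.0754 0.2
bear back mid [ 0.6454 -0.274 ] 0.0722 21.2
nut back mid [0.5932 0.2725] 0.0767 -3.2
spanner [0.424 0.437 0.01 ] [0.37  0.363 0.01 ]
spanner [ 0.597 -0.135  0.01 ] [ 0.395 -0.172  0.01 ]
buff_compound [0.56  0.182 0.01 ] [0.475 0.125 0.01 ]
```

```bash
cat >> h.py <<'E'
from scipy.spatial.transform import Rotation as Ro
def quat(yaw,s):
    # tool y down, tool x along s * box y, z = x cross y
    b=np.array([-np.sin(yaw),np.cos(yaw),0])*s; y=np.array([0,0,-1.]); z=np.cross(b,y)
    q=Ro.from_matrix(np.c_[b,y,z]).as_quat(); return [q[3],q[0],q[1],q[2]]
def push(lip,yaw,opening,s):
    f=np.array([np.cos(yaw),np.sin(yaw),0]); L=np.array([*lip,.024]); q=quat(yaw,s)
    start=L-f*.045
    bot.move_pose([start[0],start[1],.14],q)
    bot.move_linear(start,speed=.12)
    f0=bot.read_ft_force()
    r=bot.move_linear(L+f*(opening-.011+.012),speed=.035,until_force=12)
    p=np.array(bot.read_position()); print("stopped",r,p.round(4),"pad front travelled past lip",((p-L)@f+.011).round(4),np.round(bot.read_ft_force()-np.array(f0),1))
    bot.move_linear(p-f*.05,speed=.1)
    e=bot.read_position(); bot.move_linear([e[0],e[1],.14],speed=.15); print(bot.read_clock())
E
python3 - <<'E'
from h import *
w,x,y,z=bot.read_tool_rot(); print(Ro.from_quat([x,y,z,w]).as_matrix().round(2))
for s in(1,-1):
  for l,a in(((.39,-.019),.0175),((.463,-.3077),.183)):
    j=bot.solve_ik([*l,.024],quat(a,s)); print(s,None if j is None else np.round(j,2))
bot.set_gripper(0)
bot.move_pose([.386,-.02,.14],quat(.0175,-1 if bot.solve_ik([.386,-.02,.14],quat(.0175,1)) is None else 1))
print(bot.read_clock(),bot.read_position())
E
```

```text
[[ 0.23  0.   -0.97]
 [ 0.97  0.    0.23]
 [ 0.   -1.   -0.  ]]
1 [-0.24  0.34 -0.85  0.39  0.   -0.26]
1 [-0.72  0.56 -0.43  0.59  0.   -0.9 ]
-1 [-0.24  0.34 -0.85  0.39  0.    2.89]
-1 [-0.72  0.56 -0.43  0.59  0.    2.24]
4.4833 [ 0.3862822  -0.01959848  0.14012954]
```

```bash
python3 - <<'E'
from h import *
push((.4306,-.0190),.0130,.0487,1)
snap("side","side1.png"); cv2.imwrite("pics/s1c.png",cv2.resize(cv2.imread("pics/side1.png")[160:300,180:420],None,fx=3.2,fy=3.2))
E
```

```text
stopped True [ 0.4672 -0.0182  0.0232] pad front travelled past lip 0.0477 [-0.1 -0.5 -0.7]
9.525
```

View pics/s1c.png

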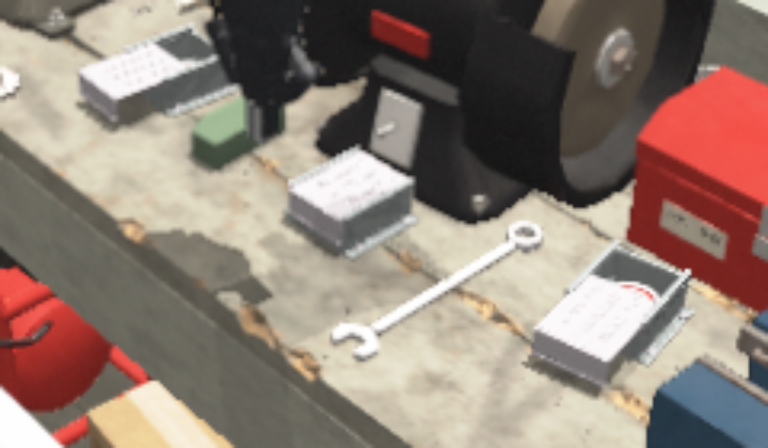

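The bolt cover at (350,195) in the crop looks shut, and the stop came at the expected travel. Bearing box next.

```bash
python3 - <<'E'
from h import *
push((.507,-.2995),.183,.0487,1)
bot.move_pose([.34,-.12,.2],quat(0,1))
a=snap("top","top2.png");snap("side","side2.png")
S=cv2.imread("pics/side2.png")[160:300,180:420];T=cv2.imread("pics/top2.png")[165:275,130:430]
cv2.imwrite("pics/c2.png",np.vstack([cv2.resize(T,(780,286),interpolation=2),cv2.resize(S[20:110,40:],(780,310),interpolation=2)]))
E
```

```text
stopped True [ 0.5497 -0.291   0.0233] pad front travelled past lip 0.0546 [ 0.3 -0.3 -0. ]
15.7167
```

View pics/c2.png

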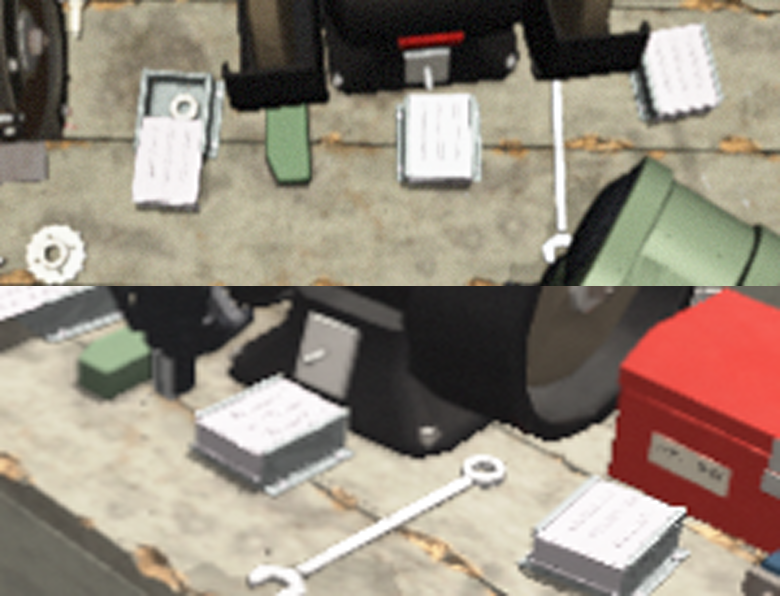

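Both covers look shut. There is time to spare, so I'll check each one with a slow second push up to 20 N: if it was already home, the fingers should stop at the same place.

```bash
python3 - <<'E'
from h import *
for stop,yaw in (((.5497,-.2910),.183),((.4672,-.0182),.013)):
    f=np.array([np.cos(yaw),np.sin(yaw),0]);S=np.array([*stop,.024]);a=S-f*.02
    bot.move_pose([a[0]-.03*f[0],a[1]-.03*f[1],.14],quat(yaw,1))
    bot.move_linear(a-.03*f,speed=.15); bot.move_linear(a+f*.014,speed=.1)
    r=bot.move_linear(S+f*.006,speed=.015,until_force=20)
    p=np.array(bot.read_position());print(r,"shift",((p-S)@f).round(4),np.round(bot.read_ft_force(),1))
    bot.move_linear(p-f*.05,speed=.1);e=bot.read_position();bot.move_linear([e[0],e[1],.14],speed=.15);print(bot.read_clock())
bot.move_pose([.3,-.02,.25],quat(0,1))
b=cv2.imread("pics/top0.png")[:,:,::-1];t=snap("top","top3.png")
for n in ["nut_box_lip","buff_compound","spanner","spark_plug","sprocket","bolt_box","bearing_box"]:
    print(n,[(np.round(d["bbox"]).astype(int).tolist(),round(d["confidence"],2)) for d in bot.search_frame("top",n)[:2]])
d=cv2.absdiff(b.copy(),t).max(2)
for n,(x,y,w,h) in {"nut":(176,186,44,62),"buff":(228,203,24,36),"spanner":(336,192,20,76),"plug":(154,154,12,26),"sprocket":(136,248,30,28),"boltbox":(278,196,40,60)}.items(): print(n,"changed px",int((d[y:y+h,x:x+w]>50).sum()))
print(bot.read_clock())
E
```

```text
True shift -0.0 [ 0.1 -0.4  0.1]
21.6333
False shift 0.0007 [-10.3  -1.2  10.3]
26.85
nut_box_lip [([182, 213, 25, 34], 0.85), ([197, 204, 9, 7], 0.71)]
buff_compound [([229, 204, 22, 33], 0.88)]
spanner [([338, 198, 16, 69], 0.62)]
spark_plug [([156, 157, 8, 19], 0.6)]
sprocket [([139, 250, 25, 24], 0.63)]
bolt_box [([285, 202, 29, 34], 0.57)]
bearing_box [([286, 200, 26, 35], 0.59), ([375, 173, 35, 39], 0.58)]
nut changed px 0
buff changed px 0
spanner changed px 26
plug changed px 0
sprocket changed px 0
boltbox changed px 790
27.9417
```

```bash
python3 -c "
from cell import bot
bot.close_job()"
```

```text
the job is handed in; nothing more can be done
```

I pushed the bolt box's cover (middle place) and the bearing box's cover (right place) shut with the closed fingertips. Both went in at 35 mm/s with a 12 N stop. I then moved the arm clear and handed the job in at about 28 s; handing in gives no verdict.

- **Covers shut:** the first pushes travelled about 48 mm (bolt) and 55 mm (bearing), and both covers look shut in the top and side pictures. A slower second push stopped the bearing cover at the same place (0.0 mm shift).
- **Second push on the bolt cover:** it moved only 0.7 mm against about 10 N. It was blocked 5 mm short of its target and never reached the 20 N threshold, so I take that cover as shut too.
- **Left alone:** the top picture shows no change at the nut box, the buffing compound, the spark plug or the sprocket.
- **Spanner:** 26 pixels differ in its region. The detector still finds it within about 2 pixels of where it lay. I think the difference comes from the arm's edge or shadow, but I did not view that final picture.
- **Earlier measurement that disagreed:** the first picture put the bearing cover about 49 mm open, 6 mm less than the push travelled. The push and the later checks agree with each other.

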